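Return the mirror, then hold the cover at its mark and squeeze the cam lever shut

ROBOT

A 6-joint arm with a two-finger parallel gripper is mounted at the origin on the work surface. World frame = base frame: x ahead of the robot, y to its left, z up, the work surface at z = 0. Lengths are in m, angles in degrees, forces in N, time in s.
With the tool pointing down it reaches from about 0.375 to 0.9 m from the base axis. Payload 3.1 kg.
Tool frame: the origin (TCP) lies at the very end of the fingers, on their centre line; the grasp point (between the pads) lies 19 mm behind it; x points along the fingers, z is the direction in which the jaws open and shut, and the axes are right-handed (so a half turn about x gives the same grasp; the last joint's range is limited). The gripper opens to 87 mm and grips with 3 to 60 N. Pads are 19 mm wide; open, the fingers measure 117 mm over their backs; the gripper's body (75 mm by 190 mm) begins 51 mm behind the grasp point.
Start: joints at [61.679, 30.224, 82.088, -0, 67.689, -10.227], TCP at [0.194, 0.594, 0.223] pointing down, gripper open.
Joint ranges: [-176.69, 176.69], [-43.24, 126.21], [12.49, 139.97], [-82, 262], [0, 151.66], [-163.58, 163.58]. Speed limits (degrees/s): [159.86, 159.86, 180, 180, 180, 180].

INTERFACE

Orientations are given as a 3x3 rotation matrix whose columns are the frame's x, y, z axes.
In Python, from rig import bot gives the robot as it stands.
- The arm moves only by the tool send_rows, never from a script. Its arguments are lists of equal length, an entry for each row: "fingers": the opening, from 0 (shut) to 1 (fully open); "dp": the shift along the world's x, y, z in mm, a list of three; "turn": the turn, a rotation vector about the world's x, y, z in rad, a list of three. In form: {"fingers": [fingers, ...], "dp": [[tx, ty, tz], ...], "turn": [[rx, ry, rz], ...]}. A call has 1 to 10 rows; each row is the pose to reach, as a shift and turn from the pose measured when the call began; what a row does not reach only later rows make up. A row lasts 1/12 s, in which the tool goes at most 41.7 mm and 7.16 degrees, less where a joint would pass 70% of its speed; a pose out of reach is approached as far as the arm can. A call with a gripper value outside its range is refused whole. The fingers move at their own pace and stop on an object; the grip force is fixed at half the most. Time passes only in rows, so rows that repeat a pose let the fingers close. It gives the time, the measured TCP pose, the force and the opening at its end, in the units of the state.
- bot.read_state(): the state, without advancing time (a new reading comes with each control period).
- bot.capture(name): name is "scene" or "top"; returns a dict with "img" (384x512x3 uint8, blue, green, red), "z_map" (384x512 float32, m along the optical axis (not along the pixel's ray), 0 where there is no reading), "mtx" (3x3 intrinsics, pixels), "origin" and "orientation" of the camera in the world. Camera axes: x right, y up, looking along -z (the intrinsics and any distortion apply to the point x, -y, -z); pixel columns grow to the right and rows downward; lengths in m; the calibration is good to about 2 mm. A picture is of the moment at which its call begins.
- bot.hand_in(): hands the job in, once; it reports no verdict.
The state is a dict: "time_s": time; "joint_positions": joint angles; "qvel": joint speeds; "tau": joint torques, N m; "position": TCP position; "tcp_rot": TCP orientation; "force": force on the tool from outside, world axes, zero at the start; "moment": the same for the moment, N m; "opening": opening from 0.0 (shut) to 1.0 (fully open).
Only numpy, scipy, OpenCV 4.12 (cv2) and the standard library are available. Lean on these libraries where they do the work, as an engineer would, in place of code of your own. Each camera call takes 0.05 s, during which the arm holds its last target.

TASK

Put the gilded miniature mirror back, lying face up, in the gold-labelled tray of the display well and let go of it. Then, with the orange cam lever still open, push the clear cover over the well until its black pointer stands at the red mark, hold it there against its spring, and squeeze the lever closed against the black handle. Finish still holding cover and lever like that, squeezed shut with the pointer at the mark; keep the mirror face up throughout and leave the other things on the desk where they are.

Things in the scene. Friction and masses are not known exactly. Their poses are not given: they have to be found in the camera images.
- mirror: the gilded mirror: a rectangular block-like gold frame with a pale glass on top, 40 mm (its x) x 54 mm (its y) x 20 mm high, 60 g, lying face up on the desk. Origin: centre of its underside; z up out of the glass. Take it across its 40 mm width (along its x). The two ends are alike: a half turn makes no difference.
- tray_gold: the black tray with the gold label (tile at its -y end, patch on its floor); three equal empty trays, gold, silver and blue, lie 54 mm apart along the case's x in random order. Origin: underside centre, 8 mm above the desk; axes as the case's. Inside 48 mm (x) x 63 mm (y); floor 2 mm, rim 7 mm above the origin: the mirror, its x along the tray's, has 4 mm of play and stands 15 mm over the rim.
- case: the wooden display case, fixed to the desk, 252 mm (x) x 250 mm (y). Origin: centre of its underside on the desk. Two rails along its y, 10 mm wide and 36 mm high, lie at x = -121 and +121 mm; the three trays lie centred at y = -60 mm, the parked cover at y = +55 mm. Its x points roughly away from the robot, its yaw varies.
- cover (a joint): travel (m) of the clear cover: 0 = parked at the case's +y end, growing towards -y over the trays, at most 0.13. A spring draws it back with 1.4 N at 0 to 2.3 N at 0.13: let go, it runs back, lever closed or not. Plate 236 mm (x) x 110 mm (y), top 41 mm above the desk; it clears the mirror.
- pointer (a point): tip of the black pointer painted on the cover's top at its +x edge, midway along the cover; axes as the case's. It has the same y in the case's frame as handle_mid.
- mark: the red clip on top of the case's +x rail, 4 mm wide (y), 10 mm high, fixed for the run but elsewhere each time (at a cover travel of 75 to 115 mm). Origin: underside centre, on the rail top 36 mm above the desk; axes as the case's. The cover is at the mark when pointer and mark have the same y in the case's frame.
- handle_mid (a point): point on the cover's top (41 mm above the desk), in the middle of the handle: midway between the outer faces of fin and closed lever; axes as the case's. All handle and lever offsets are given from here.
- handle: black handle fixed on the cover, origin at handle_mid. Fin: x -13 to -5 mm, y -24 to +28 mm, 34 mm high. Push bar across its -y end: x -58 to +58 mm, y -30 to -24 mm, 24 mm high. Open fingers straddling fin and lever along x can push the cover towards -y with their sides against the bar's +y face.
- cam_lever (a joint): angle of the orange cam lever on the cover in rad: 0 = closed, parallel to the fin; larger = swung open to +x, at most 0.40; starts between 0.25 and 0.36. It stays where it is left and takes about 5 N near its tip to move.
- blade: orange blade of the lever, 8 mm thick, 58 mm long, 4 to 32 mm above the cover's top. Origin on its upright pivot, x +9, y +38 mm from handle_mid; it runs along its own -y. Closed it fills x +5 to +13, y -20 to +38 mm, so fin and blade are 26 mm over their outer faces, centred at x = 0; open, its tip's outer corner is at x 27 to 34 mm.
- lever_tip (a point): outer (+x) corner of the blade's free end, 22 mm above the cover's top.
- writing_desk: bystander: walnut miniature writing desk, 50 x 100 x 65 mm.
- teapot: bystander: silver miniature teapot, 28 mm high.
- vase: bystander: blue ceramic miniature vase, 43 mm high.
- pin_vise: bystander: steel pin vise lying on the desk, 78 mm long, 11 mm thick.
- glue: bystander: white glue bottle, 34 mm wide, 80 mm high.
- paint_pot: bystander: small paint pot, 36 mm wide, 38 mm high.
There are look-alikes about, which are no part of the job. Of the things that look like the mirror, the largest one is meant.

How it is judged (in metres and radians):
On the way, in this order (a step that is already met when the one before it is completed fails the run):
1. the mirror lies in the gold-labelled tray, let go, with the cover still back (horizontal distance between mirror and tray_gold below 0.008 m and z of mirror in the frame of tray_gold below 0.005 m and angle between mirror's own z axis and vertical below 0.1 rad and contact force between the fingers and mirror below 0.1 N and value of joint cover below 0.03 m), for 0.2 s.
2. the cover is held by its handle with the pointer at the mark (5 mm), the lever still open (over 0.15 rad) (y of pointer in the frame of mark between -0.005 and 0.005 m and contact force between the fingers and handle above 0.3 N and value of joint cam_lever above 0.15 rad), for 0.2 s.
3. the lever is squeezed closed while the cover is held at the mark (value of joint cam_lever below 0.05 rad and y of pointer in the frame of mark between -0.005 and 0.005 m and contact force between the fingers and handle above 1.5 N and contact force between the fingers and blade above 1.5 N), for 0.2 s.
At the end, for the whole second after the job is handed in: Still holding: the fingers press the black handle and the orange blade (over 1.5 N each), the lever is closed (under 0.05 rad), the pointer is within 5 mm of the red mark along the case, and the mirror lies flat and still on the gold-labelled tray's floor (within 8 mm of its centre) (all of step 3 and horizontal distance between mirror and tray_gold below 0.008 m and z of mirror in the frame of tray_gold below 0.005 m and angle between mirror's own z axis and vertical below 0.1 rad and linear speed of mirror below 0.02 m/s); the arm keeps its last pose, push and grip.
It fails at once if the lever is closed while the cover is away from the mark (lever under 0.1 rad with the pointer more than 8 mm off) (value of joint cam_lever below 0.1 rad and (y of pointer in the frame of mark above 0.008 m or y of pointer in the frame of mark below -0.008 m)).
It fails at once if the mirror is tipped over (more than 0.7 rad) (angle between mirror's own z axis and vertical above 0.7 rad).
It fails at once if another thing on the desk is moved more than 15 mm (distance of any of writing_desk, teapot, vase, pin_vise, glue, paint_pot from where it was at the start of the episode above 0.015 m).
It also fails if it takes over 48 s, if anything falls off the work surface, if the arm or the gripper's body presses on something with over 40 N, if the wrist force passes 120 N, or if a joint passes its speed limit or range.

## Working session

There is one attempt and no reset: what is moved stays moved. The work goes in short steps, Python scripts to look and compute and a tool call to move; the robot and the scene stay as the last step left them, time stands still between calls to the robot, and variables do not carry over. Pictures are saved under pics/ and viewed, and the job is handed in when it is done.

Besides the shell and the picture viewer there is one more tool, called as a command line: name --argument value ..., lists and objects as JSON in quotes. send_rows: Moves the arm, as the interface text tells. Its arguments: {"type":"object","properties":{"fingers":{"type":"array","items":{"type":"number"}},"dp":{"type":"array","items":{"type":"array","items":{"type":"number"}}},"turn":{"type":"array","items":{"type":"array","items":{"type":"number"}}}},"required":["fingers","dp","turn"]}

```bash
ls; mkdir -p pics; cat > h.py <<'E'
import numpy as np, cv2
from rig import bot
def cap(n):
    c=bot.capture(n); return c
def pts(c):
    z=c["z_map"]; h,w=z.shape
    v,u=np.mgrid[0:h,0:w].astype(float)
    K=np.array(c["mtx"])
    x=(u-K[0,2])/K[0,0]*z; y=(v-K[1,2])/K[1,1]*z
    P=np.stack([x,-y,-z],-1)
    return P@np.array(c["orientation"]).T+np.array(c["origin"])
def proj(c,p):
    q=(np.asarray(p)-np.array(c["origin"]))@np.array(c["orientation"])
    K=np.array(c["mtx"]); return K[0,0]*q[...,0]/-q[...,2]+K[0,2], K[1,1]*(-q[...,1])/-q[...,2]+K[1,2]
E
python3 - <<'E'
from h import *
import pickle
for n in("scene","top"):
    c=cap(n); pickle.dump(c,open(n+".pkl","wb"))
    cv2.imwrite(f"pics/{n}1.png",cv2.resize(c["img"],(800,600),interpolation=cv2.INTER_CUBIC))
    print(n,[k for k in c],c["origin"],c["orientation"],c["mtx"])
print(bot.read_state())
E
```

```text
pics
scene ['img', 'z_map', 'mtx', 'origin', 'orientation'] [ 1.22425177 -0.58262908  0.63264896] [[ 0.65097792 -0.38697544  0.65305264]
 [ 0.75872136  0.3587433  -0.5437326 ]
 [-0.0238671   0.8494429   0.52714051]] [[374.65690439   0.         254.45228634]
 [  0.         374.65690439 192.33335447]
 [  0.           0.           1.        ]]
top ['img', 'z_map', 'mtx', 'origin', 'orientation'] [ 0.443173   -0.01081647  1.32370699] [[-2.77845268e-02  9.95683020e-01 -8.85626521e-02]
 [-9.99610029e-01 -2.79228440e-02 -3.23047872e-04]
 [-2.79457440e-03  8.85191395e-02  9.96070556e-01]] [[416.67135877   0.         259.22840069]
 [  0.         416.67135877 198.50833625]
 [  0.           0.           1.        ]]
{'time_s': 0.1, 'joint_positions': array([ 6.16796411e+01,  3.02717995e+01,  8.21477864e+01, -1.24398588e-03,
        6.76889981e+01, -1.02274412e+01]), 'qvel': array([-0.06271623, -0.15218697, -0.25501392,  0.04372242,  0.11275957,
        0.03971284]), 'tau': array([-7.87905883e-04, -4.40985024e+01, -1.77149910e+01,  6.34404388e-02,
        5.34057396e-02, -4.33777336e-05]), 'position': array([0.19376828, 0.59352694, 0.2216962 ]), 'tcp_rot': array([[-8.81377851e-04, -9.50556553e-01,  3.10550258e-01],
       [-1.67784405e-03,  3.10551347e-01,  9.50555125e-01],
       [-9.99998204e-01,  3.16743330e-04, -1.86859874e-03]]), 'force': array([-0.18213996, -0.02952449, -0.4577323 ]), 'moment': array([ 0.04964424, -0.01799837,  0.03591918]), 'opening': 1.001510651629743}
```

View pics/scene1.png

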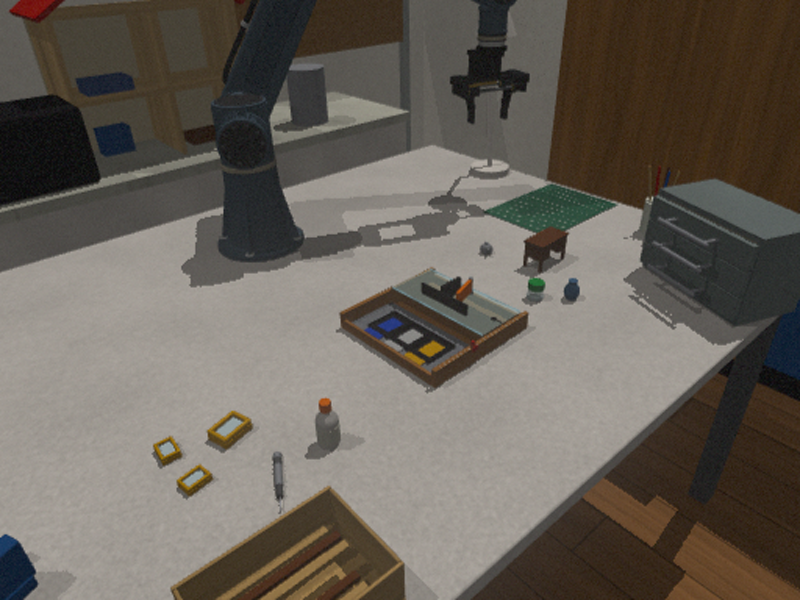

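View pics/top1.png

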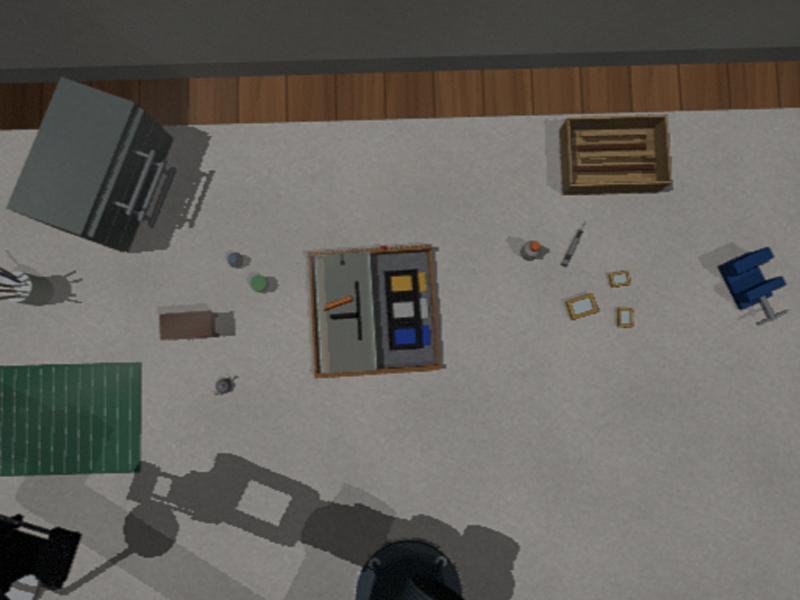

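The top view shows three gold-framed candidates at (582,306), (620,279) and (625,317). The first is clearly the largest. The case is at about (375,312) and the gold tray is its farthest one (+x). Next I'll take crops and measurements.

```bash
python3 - <<'E'
from h import *
import pickle
c=pickle.load(open("top.pkl","rb")); im=c["img"]; P=pts(c)
cr=lambda x0,y0,x1,y1,f:cv2.resize(im[y0:y1,x0:x1],None,fx=f,fy=f,interpolation=cv2.INTER_CUBIC)
cv2.imwrite("pics/mir.png",cr(350,165,415,220,10)); cv2.imwrite("pics/case.png",cr(190,148,290,248,6))
hsv=cv2.cvtColor(im,cv2.COLOR_BGR2HSV)
print("table z",np.median(P[225:235,300:320,2]))
m=((hsv[...,0]>15)&(hsv[...,0]<35)&(hsv[...,1]>120)&(hsv[...,2]>60)).astype(np.uint8)
n,l,s,ce=cv2.connectedComponentsWithStats(m)
for i in range(1,n):
    if s[i,4]>15: 
        q=P[l==i]; print(i,s[i],ce[i],q.mean(0).round(4),np.percentile(q[:,2],[5,50,95]).round(4))
E
```

```text
table z 7.394886838318904e-05
26 [390 173  13  11  45] [395.55555556 178.22222222] [ 0.6121 -0.444   0.0132] [0.0084 0.0137 0.0176]
27 [267 174   6  13  64] [269.5 180. ] [ 0.6178 -0.0446  0.0123] [0.0081 0.0124 0.0155]
28 [250 176  14  11 138] [256.5        180.92753623] [ 0.6151 -0.0032  0.02  ] [0.0067 0.0103 0.0155]
30 [362 188  21  16  96] [371.67708333 195.82291667] [ 0.5568 -0.3605  0.0316] [0.0096 0.0187 0.0227]
31 [395 197  10  12  46] [399.13043478 202.56521739] [ 0.5346 -0.4512  0.012 ] [0.0058 0.012  0.0177]
```

```bash
python3 - <<'E'
from h import *
import pickle
c=pickle.load(open("scene.pkl","rb")); im=c["img"]; P=pts(c)
cr=lambda x0,y0,x1,y1,f:cv2.resize(im[y0:y1,x0:x1],None,fx=f,fy=f,interpolation=cv2.INTER_CUBIC)
cv2.imwrite("pics/scase.png",cr(210,160,345,255,5))
E
```

```text
(no output)
```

View pics/mir.png

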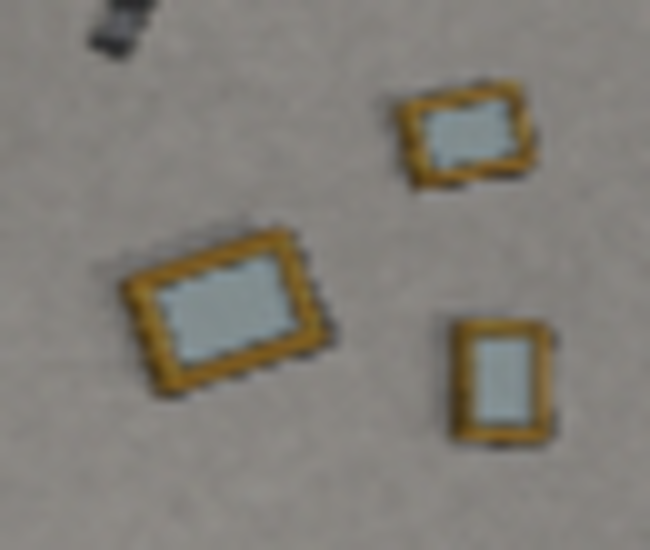

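View pics/case.png

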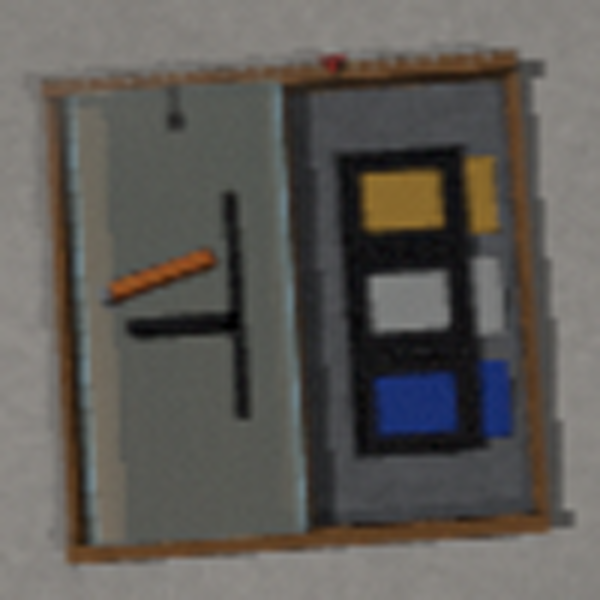

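View pics/scase.png

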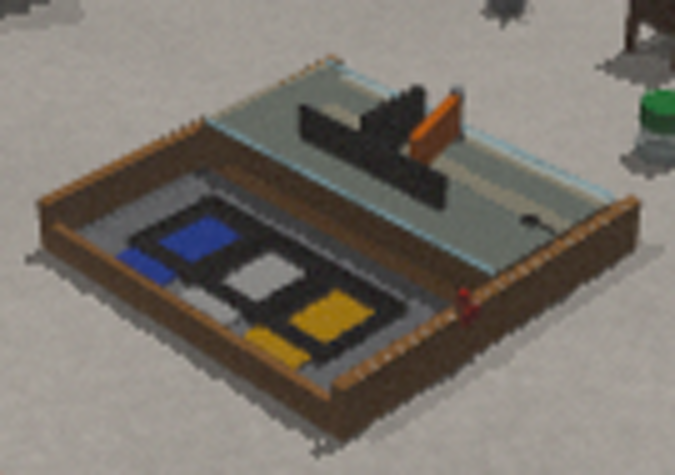

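```bash
cat >> h.py <<'E'
def ray(c,u,v,z):
    K=np.array(c["mtx"]); d=np.stack([(np.asarray(u)-K[0,2])/K[0,0],-(np.asarray(v)-K[1,2])/K[1,1],-np.ones_like(np.asarray(u,float))],-1)@np.array(c["orientation"]).T
    o=np.array(c["origin"]); t=(z-o[2])/d[...,2]; return o+t[...,None]*d
def blob(c,mask,box,z,show=True):
    x0,y0,x1,y1=box; m=np.zeros(mask.shape,np.uint8); m[y0:y1,x0:x1]=mask[y0:y1,x0:x1]
    n,l,s,ce=cv2.connectedComponentsWithStats(m,connectivity=4)
    i=1+np.argmax(s[1:,4]); vv,uu=np.nonzero(l==i)
    R=ray(c,uu.astype(float),vv.astype(float),z)
    r=cv2.minAreaRect((R[:,:2]*1000).astype(np.float32))
    return s[i],R.mean(0),r
E
python3 - <<'E'
from h import *
import pickle
c=pickle.load(open("top.pkl","rb")); im=c["img"]; hsv=cv2.cvtColor(im,cv2.COLOR_BGR2HSV); H,S,V=[hsv[...,i].astype(int) for i in range(3)]
s=pickle.load(open("scene.pkl","rb")); hs=cv2.cvtColor(s["img"],cv2.COLOR_BGR2HSV)
for n,C,h in(("top",c,hsv),("scene",s,hs)):
    H,S,V=[h[...,i].astype(int) for i in range(3)]
    if n=="top": bx=dict(gold=(248,174,266,188),silver=(250,191,266,206),blue=(250,208,267,223)); mb=(362,188,384,206)
    else: bx=dict(gold=(262,215,288,232),silver=(250,205,275,225),blue=(236,198,262,218)); mb=(130,260,164,288)
    for k,m in(("gold",(H>15)&(H<35)&(S>120)&(V>60)),("silver",(S<60)&(V>70)),("blue",(H>105)&(H<130)&(S>120)&(V>50))):
        b=blob(C,m.astype(np.uint8),bx[k],.0105); print(n,k,b[0],b[1].round(4),b[2])
    x0,y0,x1,y1=mb
    print(H[y0+7,x0:x1]); print(S[y0+7,x0:x1]);print(V[y0+7,x0:x1])
    b=blob(C,((H>85)&(H<110)&(S>20)&(V>90)).astype(np.uint8),mb,.02); print(n,"glass",b[0],b[1].round(4),b[2])
    b=blob(C,((H>15)&(H<35)&(S>90)).astype(np.uint8),mb,.02); print(n,"frame",b[0],b[1].round(4),b[2])
E
```

```text
top gold [250 176  14  11 138] [ 0.6162 -0.0033  0.0105] ((616.004150390625, -3.2970237731933594), (41.324363708496094, 31.997652053833008), 88.52018737792969)
top silver [251 193  14  11 127] [ 0.5627 -0.0058  0.0105] ((562.5499877929688, -5.542837142944336), (30.354494094848633, 41.58174133300781), 4.12351131439209)
top blue [252 210  14  11 138] [ 0.5087 -0.0072  0.0105] ((507.83111572265625, -6.642435073852539), (41.02803421020508, 31.5443172454834), 88.40189361572266)
[18 19 20 19 97 96 97 88 95 94 95 93 95 92 96 94 93 18 20 18 18 20]
[ 67 193 172  98  19  25  23  24  24  25  23  22  23  25  26  27  23 110
 175 121  13  12]
[ 84  82 120 117 120 141 143 141 141 142 143 141 142 141 145 143 122  95
 121  97 101 133]
top glass [366 191  13  10  82] [ 0.5584 -0.3651  0.02  ] ((558.8963012695312, -365.5329284667969), (22.77434539794922, 35.09794235229492), 16.770586013793945)
top frame [362 188  21  16 113] [ 0.5584 -0.3629  0.02  ] ((558.4608764648438, -364.0116882324219), (38.629573822021484, 56.13505172729492), 16.761873245239258)
scene gold [268 218  17  11 107] [ 0.6156 -0.0019  
[... 440 characters left out ...]
 18 18 16 16 19 17 14 18 23 21 18 20 21 20 20 20 19 36 95 51 22 19 20
 20 20 21 21 20 18 17 20 18 18]
[ 22  18  18  22  23  17  22  18  19  19  22  29  78 207 195 190 166 101
  23  21  17  41 141 173 193 199 206 202 148  68  26  18  20  20]
[166 166 170 175 170 164 163 159 160 162 160 161 151 158 154 125  92  86
 113 143 103  94  87  93 120 136 147 153 129 151 160 167 164 166]
scene glass [146 272   2   4   5] [ 0.5661 -0.3667  0.02  ] ((566.1859741210938, -367.5508728027344), (2.2678656578063965, 10.141373634338379), 63.11777114868164)
scene frame [133 263  28  25 308] [ 0.5708 -0.3698  0.02  ] ((567.7431640625, -368.590087890625), (53.593894958496094, 62.74479675292969), 16.61341667175293)
```

```bash
python3 - <<'E'
from h import *
import pickle
def fr(o,yaw):
    R=cv2.Rodrigues(np.array([0,0,np.radians(yaw)]))[0]; return lambda p:np.array(p)@R.T+o
cs=fr(np.array([.5598,.0553,0]),2.2); mi=fr(np.array([.5585,-.365,0]),16.8)
for n,box,f in(("top",(190,148,290,248),7),("scene",(210,160,345,255),5),("top",(355,170,415,220),10),("scene",(90,240,175,310),8)):
    c=pickle.load(open(n+".pkl","rb")); x0,y0,x1,y1=box
    im=cv2.resize(c["img"][y0:y1,x0:x1],None,fx=f,fy=f,interpolation=cv2.INTER_CUBIC)
    def poly(p,col):
        u,v=proj(c,p); q=np.stack([(u-x0+.5)*f,(v-y0+.5)*f],-1).astype(np.int32); cv2.polylines(im,[q],True,col,1)
    rect=lambda a,b,d,e,z:[[a,d,z],[b,d,z],[b,e,z],[a,e,z]]
    poly(cs(rect(-.126,-.116,-.125,.125,.036)),(0,255,0)); poly(cs(rect(.116,.126,-.125,.125,.036)),(0,255,0))
    for x in(-.054,0,.054): poly(cs(rect(x-.024,x+.024,-.0915,-.0285,.015)),(255,0,255))
    poly(cs(rect(-.118,.118,0,.11,.041)),(255,255,0))
    poly(cs(rect(-.058,.058,.025,.031,.065)),(0,0,255))
    poly(cs(rect(-.013,-.005,.031,.083,.075)),(0,0,255))
    poly(mi(rect(-.02,.02,-.027,.027,.02)),(0,0,255));poly(mi(rect(-.02,.02,-.027,.027,.0)),(255,0,255))
    cv2.imwrite(f"pics/ov_{n}{x0}.png",im)
E
ls pics
```

```text
case.png
mir.png
ov_scene210.png
ov_scene90.png
ov_top190.png
ov_top355.png
scase.png
scene1.png
top1.png
```

send_rows --fingers '[1,1,1,1,1,1,1,1,1,1]' --dp '[[306,-244,0],[306,-244,0],[306,-244,0],[306,-244,0],[306,-244,0],[306,-244,0],[306,-244,0],[306,-244,0],[306,-244,0],[306,-244,0]]' --turn '[[0,0,-0.962],[0,0,-0.962],[0,0,-0.962],[0,0,-0.962],[0,0,-0.962],[0,0,-0.962],[0,0,-0.962],[0,0,-0.962],[0,0,-0.962],[0,0,-0.962]]'

```text
time_s: 0.93
position: [0.5042, 0.3459, 0.2213]
tcp_rot: [[0.0, -0.285, 0.959], [-0.002, 0.959, 0.285], [-1.0, -0.002, 0.0]]
force: [0.2, 0.5, 0.0]
opening: 0.999
```

View pics/ov_top190.png

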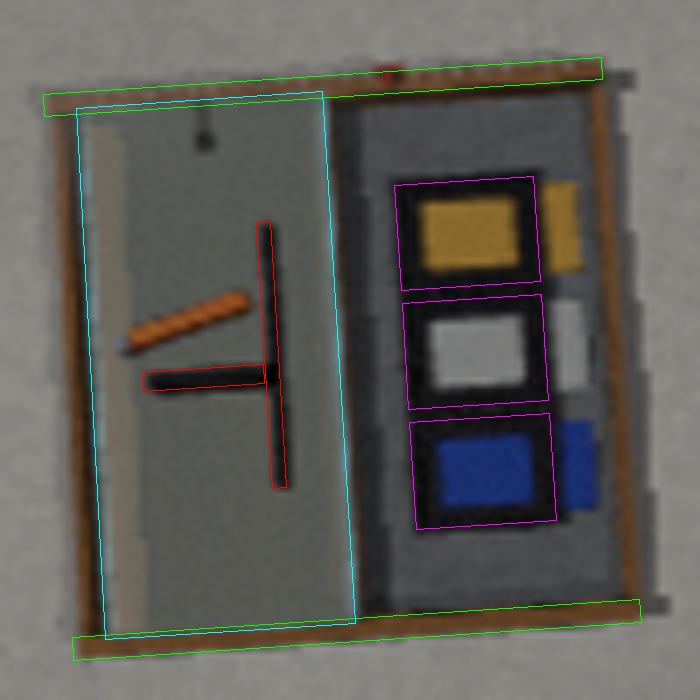

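View pics/ov_scene210.png

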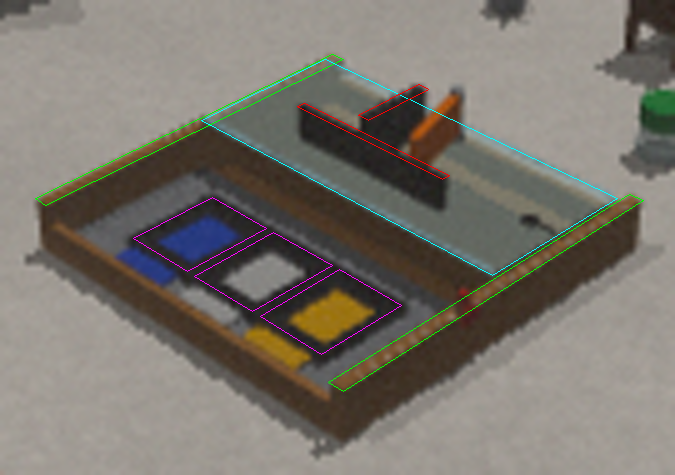

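View pics/ov_top355.png

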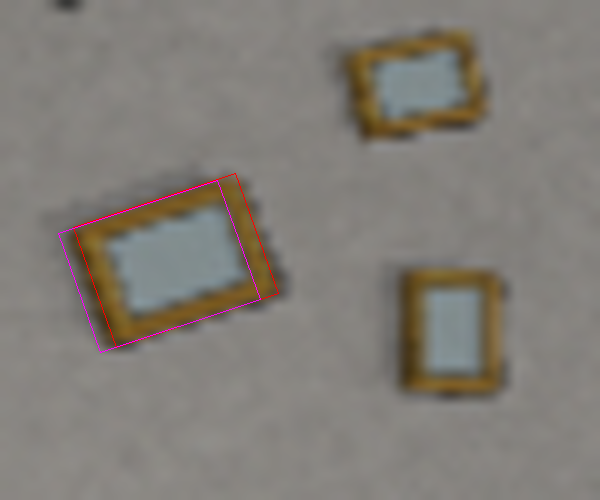

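View pics/ov_scene90.png

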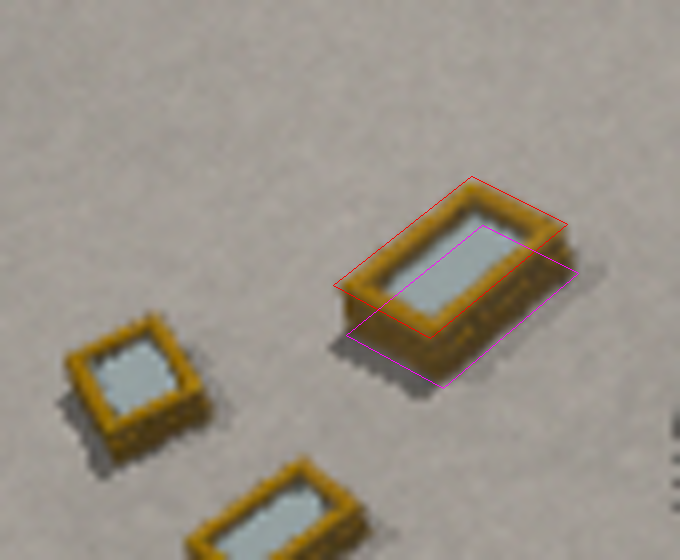

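The overlays agree with the images to within about 2 mm in both views. The mirror is the largest gilded block, at about (0.559, -0.366), yaw 16.8°. The gold tray is at about (0.616, -0.003), yaw 2.2°.

send_rows --fingers '[1,1,1,1,1,1,1,1,1,1]' --dp '[[30,-410,-40],[30,-410,-40],[30,-410,-40],[30,-410,-40],[30,-410,-40],[30,-410,-40],[30,-410,-40],[30,-410,-40],[30,-410,-40],[30,-410,-40]]' --turn '[[0,0,0],[0,0,0],[0,0,0],[0,0,0],[0,0,0],[0,0,0],[0,0,0],[0,0,0],[0,0,0],[0,0,0]]'

```text
time_s: 1.77
position: [0.5336, -0.0652, 0.181]
tcp_rot: [[-0.0, -0.285, 0.958], [-0.001, 0.958, 0.285], [-1.0, -0.001, -0.0]]
force: [0.8, 0.2, 0.7]
opening: 0.997
```

send_rows --fingers '[1,1,1,1,1,1,1,1,1,1]' --dp '[[25,-300,-60],[25,-300,-60],[25,-300,-60],[25,-300,-60],[25,-300,-60],[25,-300,-60],[25,-300,-60],[25,-300,-60],[25,-300,-60],[25,-300,-60]]' --turn '[[0,0,0],[0,0,0],[0,0,0],[0,0,0],[0,0,0],[0,0,0],[0,0,0],[0,0,0],[0,0,0],[0,0,0]]'

```text
time_s: 2.6
position: [0.558, -0.3651, 0.1199]
tcp_rot: [[-0.002, -0.284, 0.959], [0.001, 0.959, 0.284], [-1.0, 0.002, -0.001]]
force: [0.1, 0.5, 0.3]
opening: 1.0
```

send_rows --fingers '[1,1,1,1,1,1]' --dp '[[1,-1,-40],[1,-1,-75],[1,-1,-100],[1,-1,-112],[1,-1,-112],[1,-1,-112]]' --turn '[[0,0,0],[0,0,0],[0,0,0],[0,0,0],[0,0,0],[0,0,0]]'

```text
time_s: 3.1
position: [0.5594, -0.3649, 0.0083]
tcp_rot: [[-0.002, -0.285, 0.959], [0.002, 0.959, 0.285], [-1.0, 0.002, -0.001]]
force: [0.2, 0.3, 0.1]
opening: 1.002
```

```bash
python3 - <<'E'
from h import *
c=cap("scene"); cv2.imwrite("pics/s2.png",cv2.resize(c["img"][220:320,70:200],None,fx=5,fy=5,interpolation=cv2.INTER_CUBIC))
E
```

```text
(no output)
```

View pics/s2.png

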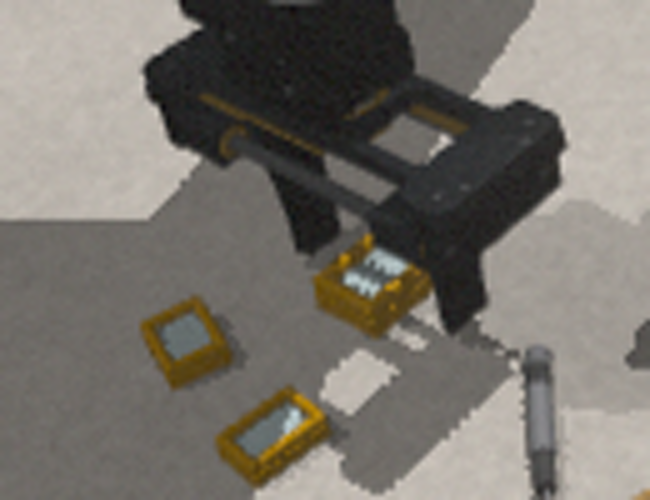

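The largest frame, at (372,285) in the crop, sits between the fingers. Closing now.

send_rows --fingers '[0.3,0.3,0.3,0.3,0.3,0.3,0.3,0.3]' --dp '[[0,0,0],[0,0,0],[0,0,0],[0,0,0],[0,0,0],[0,0,0],[0,0,0],[0,0,0]]' --turn '[[0,0,0],[0,0,0],[0,0,0],[0,0,0],[0,0,0],[0,0,0],[0,0,0],[0,0,0]]'

```text
time_s: 3.82
position: [0.5598, -0.3659, 0.0094]
tcp_rot: [[-0.0, -0.285, 0.959], [0.0, 0.959, 0.285], [-1.0, 0.0, -0.0]]
force: [-1.5, 0.3, 1.6]
opening: 0.479
```

send_rows --fingers '[0.3,0.3,0.3,0.3,0.3,0.3,0.3,0.3]' --dp '[[0,0,15],[0,0,35],[0,0,65],[0,0,100],[0,0,130],[0,0,150],[0,0,150],[0,0,150]]' --turn '[[0,0,0],[0,0,0],[0,0,0],[0,0,0],[0,0,0],[0,0,0],[0,0,0],[0,0,0]]'

```text
time_s: 4.48
position: [0.5603, -0.3663, 0.1604]
tcp_rot: [[0.001, -0.285, 0.959], [-0.002, 0.959, 0.285], [-1.0, -0.002, 0.001]]
force: [0.7, -0.8, -0.7]
opening: 0.455
```

send_rows --fingers '[0.3,0.3,0.3,0.3,0.3,0.3,0.3,0.3,0.3,0.3]' --dp '[[6,36,0],[12,72,0],[18,110,0],[24,150,0],[30,190,0],[36,230,0],[42,265,0],[48,300,0],[53,330,0],[56,350,0]]' --turn '[[0,0,-0.05],[0,0,-0.1],[0,0,-0.15],[0,0,-0.2],[0,0,-0.25],[0,0,-0.25],[0,0,-0.25],[0,0,-0.25],[0,0,-0.25],[0,0,-0.25]]'

```text
time_s: 5.32
position: [0.6145, -0.0126, 0.1577]
tcp_rot: [[-0.004, -0.041, 0.999], [0.0, 0.999, 0.041], [-1.0, 0.0, -0.004]]
force: [-0.3, -0.7, -0.5]
opening: 0.455
```

```bash
python3 - <<'E'
from h import *
c=cap("scene"); cv2.imwrite("pics/s3.png",cv2.resize(c["img"][110:250,200:360],None,fx=5,fy=4.2,interpolation=cv2.INTER_CUBIC))
print(bot.read_state()["position"],bot.read_state()["tcp_rot"][:,2])
P=pts(c)
hs=cv2.cvtColor(c["img"],cv2.COLOR_BGR2HSV); m=(hs[...,0]>12)&(hs[...,0]<35)&(hs[...,1]>110)&(P[...,2]>.1)&(P[...,2]<.3)&(P[...,0]>.4)&(abs(P[...,1])<.2)
print(m.sum(),np.percentile(P[m],[2,50,98],axis=0).round(4))
E
```

```text
[ 0.61470027 -0.00966154  0.15773952] [ 0.99908635  0.04256545 -0.00382703]
206 [[ 0.5765 -0.0404  0.1494]
 [ 0.619  -0.0352  0.1647]
 [ 0.6526  0.0094  0.2568]]
```

View pics/s3.png

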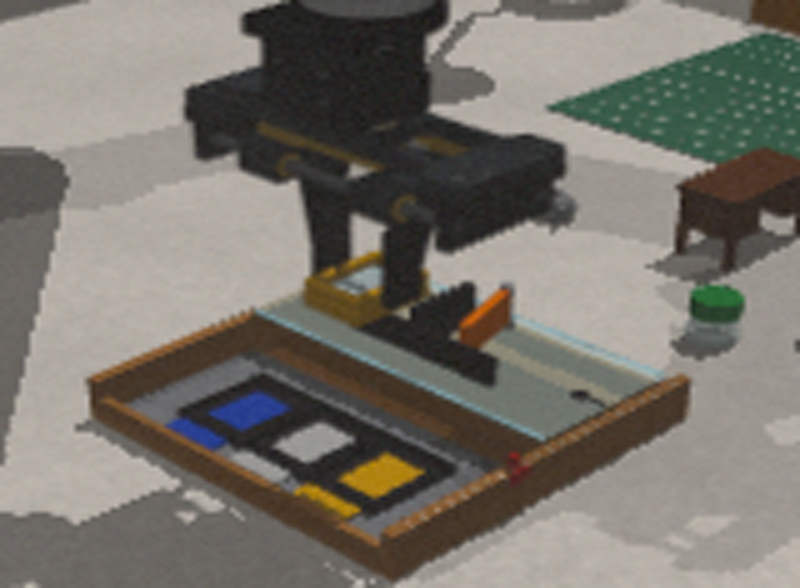

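send_rows --fingers '[0.3,0.3,0.3,0.3,0.3,0.3,0.3,0.3,0.3]' --dp '[[1.5,7,0],[1.5,7,-30],[1.5,7,-65],[1.5,7,-95],[1.5,7,-115],[1.5,7,-125],[1.5,7,-125],[1.5,7,-125],[1.5,7,-125]]' --turn '[[0,0,0],[0,0,0],[0,0,0],[0,0,0],[0,0,0],[0,0,0],[0,0,0],[0,0,0],[0,0,0]]'

```text
time_s: 6.12
position: [0.6171, -0.0031, 0.0336]
tcp_rot: [[-0.002, -0.042, 0.999], [0.002, 0.999, 0.042], [-1.0, 0.002, -0.002]]
force: [0.1, -0.1, -1.5]
opening: 0.458
```

```bash
python3 - <<'E'
from h import *
c=cap("scene"); cv2.imwrite("pics/s4.png",cv2.resize(c["img"][130:250,200:360],None,fx=5,fy=5,interpolation=cv2.INTER_CUBIC))
s=bot.read_state();print(s["position"],s["tcp_rot"],s["force"])
E
```

```text
[ 0.61741402 -0.00305338  0.03412724] [[-0.00109518 -0.04227406  0.99910545]
 [ 0.00178798  0.99910437  0.04227598]
 [-0.9999978   0.00183268 -0.00101861]] [-1.24368916 -0.54210076 -0.5678093 ]
```

View pics/s4.png

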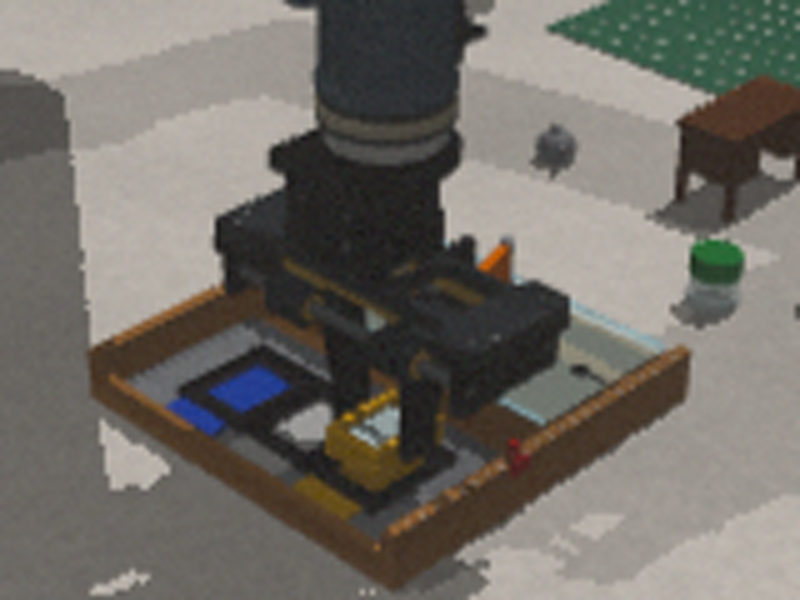

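send_rows --fingers '[0.3,0.3,0.3,0.3,0.3,0.3]' --dp '[[-1.3,0,-4],[-1.3,0,-9],[-1.3,0,-12],[-1.3,0,-14],[-1.3,0,-14],[-1.3,0,-14]]' --turn '[[0,0,0],[0,0,0],[0,0,0],[0,0,0],[0,0,0],[0,0,0]]'

```text
time_s: 6.67
position: [0.6161, -0.003, 0.0203]
tcp_rot: [[-0.001, -0.042, 0.999], [0.002, 0.999, 0.042], [-1.0, 0.002, -0.001]]
force: [-1.1, -0.5, 2.4]
opening: 0.455
```

Release, opening only to about 61 mm, then lift.

send_rows --fingers '[0.7,0.7,0.7,0.7,0.7]' --dp '[[0,0,0],[0,0,0],[0,0,0],[0,0,0],[0,0,0]]' --turn '[[0,0,0],[0,0,0],[0,0,0],[0,0,0],[0,0,0]]'

```text
time_s: 7.08
position: [0.6161, -0.003, 0.0202]
tcp_rot: [[-0.001, -0.042, 0.999], [0.002, 0.999, 0.042], [-1.0, 0.002, -0.001]]
force: [0.0, 0.3, 0.4]
opening: 0.681
```

send_rows --fingers '[0.7,0.7,0.7,0.7,0.7,0.7,0.7]' --dp '[[0,0,15],[0,0,40],[0,0,75],[0,0,110],[0,0,130],[0,0,130],[0,0,130]]' --turn '[[0,0,0],[0,0,0],[0,0,0],[0,0,0],[0,0,0],[0,0,0],[0,0,0]]'

```text
time_s: 7.67
position: [0.6169, -0.0031, 0.1517]
tcp_rot: [[0.002, -0.042, 0.999], [0.001, 0.999, 0.042], [-1.0, 0.001, 0.002]]
force: [0.3, 0.3, -0.6]
opening: 0.696
```

send_rows --fingers '[1,1,1,1,1,1]' --dp '[[-40,0,0],[-80,0,0],[-120,0,0],[-150,0,0],[-160,0,0],[-160,0,0]]' --turn '[[0,0,0],[0,0,0],[0,0,0],[0,0,0],[0,0,0],[0,0,0]]'

```text
time_s: 8.17
position: [0.4524, -0.0023, 0.1503]
tcp_rot: [[-0.005, -0.042, 0.999], [0.003, 0.999, 0.042], [-1.0, 0.003, -0.005]]
force: [-0.1, 0.1, 0.3]
opening: 0.985
```

```bash
python3 - <<'E'
from h import *
import pickle
for n in("scene","top"):
    c=cap(n); pickle.dump(c,open(n+"2.pkl","wb"))
    b=(210,150,345,255) if n=="scene" else (185,145,295,250)
    cv2.imwrite(f"pics/p_{n}.png",cv2.resize(c["img"][b[1]:b[3],b[0]:b[2]],None,fx=5.7,fy=5.7,interpolation=cv2.INTER_CUBIC))
E
```

```text
(no output)
```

View pics/p_scene.png

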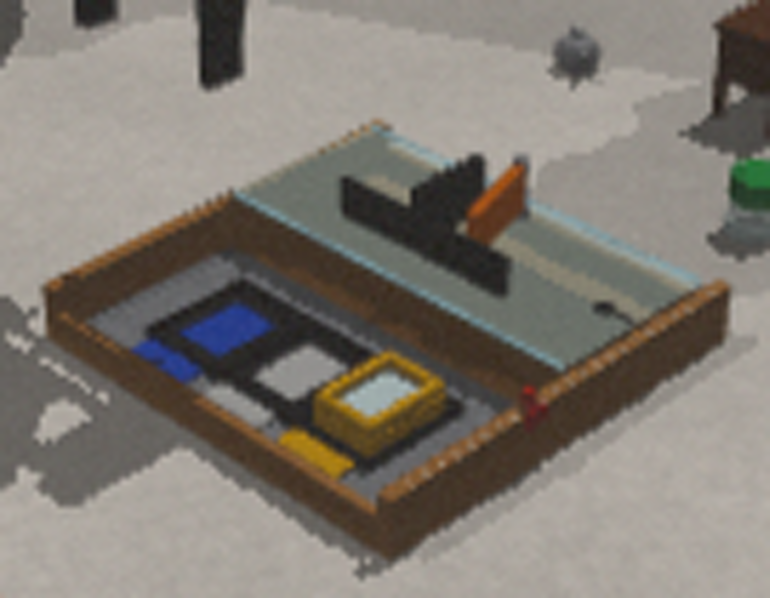

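View pics/p_top.png

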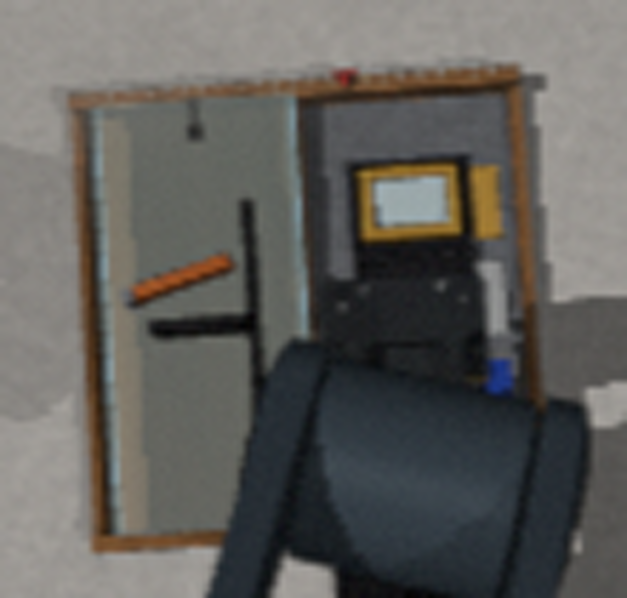

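```bash
python3 - <<'E'
from h import *
import pickle
yaw=np.radians(2.2); o=np.array([.5598,.0553]); R=np.array([[np.cos(yaw),-np.sin(yaw)],[np.sin(yaw),np.cos(yaw)]])
tc=lambda p:((np.asarray(p)[...,:2]-o)@R*1000).round(1)
for f,n,mb,rb,gb in(("top2","top",(246,168,272,190),(235,152,260,164),(249,175,266,188)),("scene2","scene",(262,208,292,232),(296,212,310,228),(270,214,285,226)),("top","top",0,(235,152,260,164),0),("scene","scene",0,(296,212,310,228),0)):
    c=pickle.load(open(f+".pkl","rb")); h=cv2.cvtColor(c["img"],cv2.COLOR_BGR2HSV);H,S,V=[h[...,i].astype(int) for i in range(3)]
    red=((H<8)|(H>172))&(S>130)&(V>50)
    b=blob(c,red.astype(np.uint8),rb,.041); print(f,"red",b[0],b[1].round(4),tc(b[1]),b[2])
    if mb:
        g=((H>85)&(H<112)&(S>12)&(V>90)); b=blob(c,g.astype(np.uint8),gb,.03); print("glass",b[0],b[1].round(4),tc(b[1]),b[2])
        g=((H>12)&(H<35)&(S>110)&(V>50)); b=blob(c,g.astype(np.uint8),mb,.03); print("frame",b[0],b[1].round(4),tc(b[1]),b[2])
        P=pts(c); x0,y0,x1,y1=gb; print(np.median(P[y0+4:y1-4,x0+5:x1-5].reshape(-1,3),axis=0))
c=pickle.load(open("scene2.pkl","rb")); cv2.imwrite("pics/mk_s.png",cv2.resize(c["img"][195:235,285:345],None,fx=13,fy=13,interpolation=cv2.INTER_NEAREST))
c=pickle.load(open("top2.pkl","rb")); cv2.imwrite("pics/mk_t.png",cv2.resize(c["img"][150:190,205:260],None,fx=14,fy=14,interpolation=cv2.INTER_NEAREST))
E
```

```text
top2 red [244 158   3   2   4] [0.6844 0.0304 0.041 ] [123.6 -29.6] ((685.193115234375, 30.440954208374023), (4.44467306137085, 4.429217338562012), 43.833213806152344)
glass [251 176  12   8  88] [ 0.6171 -0.0039  0.03  ] [ 55.  -61.4] ((618.1516723632812, -3.512462615966797), (34.4476318359375, 22.08469581604004), 88.38761901855469)
frame [247 173  19  15 119] [ 0.6167 -0.0033  0.03  ] [ 54.6 -60.7] ((616.9141235351562, -3.015470504760742), (41.80531311035156, 56.24789810180664), 2.5013177394866943)
[ 0.61424664 -0.00491964  0.02338691]
scene2 red [301 217   5   8  16] [0.686  0.0299 0.041 ] [125.1 -30.2] ((686.7783813476562, 30.321256637573242), (9.499324798583984, 31.330591201782227), 50.053871154785156)
glass [271 215  11   6  33] [ 0.6195 -0.0044  0.03  ] [ 57.3 -61.9] ((619.6101684570312, -4.435373306274414), (15.303544998168945, 28.682571411132812), 5.429322719573975)
frame [265 211  23  19 211] [ 0.6275 -0.013   0.03  ] [ 65.1 -70.8] ((624.997802734375, -10.371238708496094), (54.941444396972656, 70.17113494873047), 2.751668691635132)
[ 0.61828571 -0.00136117  0.02312559]
top red [244 158   3   2   4] [0.6844 0.0304 0.041 ] [123.6 -29.6] ((685.193115234375, 30.440954208374023), (4.44467306137085, 4.429217338562012), 43.833213806152344)
scene red [301 217   5   8  18] [0.6867 0.0291 0.041 ] [125.8 -31.1] ((686.8223876953125, 30.284381866455078), (9.499324798583984, 31.445491790771484), 50.053871154785156)
```

View pics/mk_s.png

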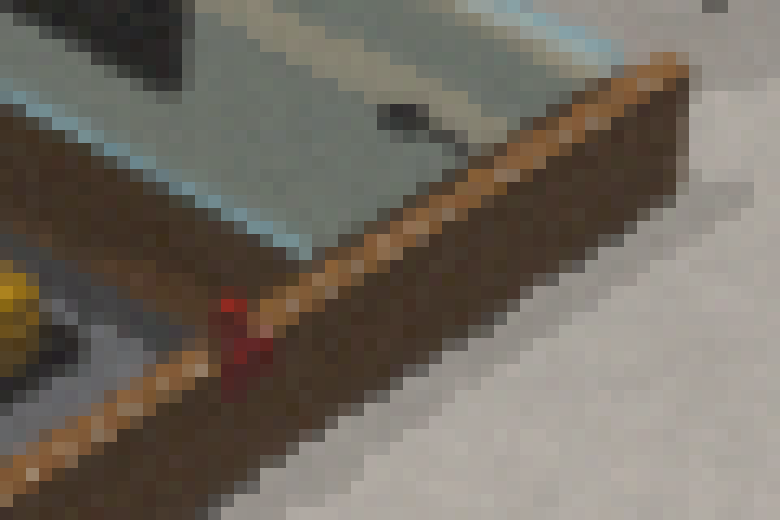

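View pics/mk_t.png

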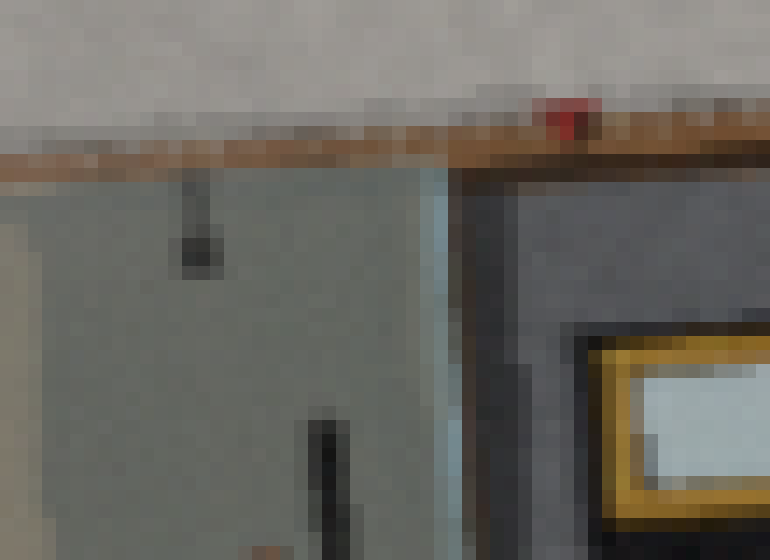

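```bash
python3 - <<'E'
from h import *
import pickle
yaw=np.radians(2.2); o=np.array([.5598,.0553]); R=np.array([[np.cos(yaw),-np.sin(yaw)],[np.sin(yaw),np.cos(yaw)]])
tc=lambda p:((np.asarray(p)[...,:2]-o)@R*1000).round(1)
c=pickle.load(open("top2.pkl","rb")); s=pickle.load(open("scene2.pkl","rb"))
for C,box,zz in((c,(240,154,252,162),.045),(s,(299,214,308,228),.040)):
    x0,y0,x1,y1=box; I=C["img"][y0:y1,x0:x1].astype(float); w=I[...,2]-np.maximum(I[...,0],I[...,1]); 
    v,u=np.mgrid[y0:y1,x0:x1]
    base=25 if C is c else 45
    w=np.clip(w-base,0,None); uu=(w*u).sum()/w.sum(); vv=(w*v).sum()/w.sum(); p=ray(C,uu,vv,zz); print("mark",uu,vv,p,tc(p))
for C,u,v in((c,218.4,162.),(c,218.7,166.),(s,320.,206.2)): p=ray(C,u,v,.041); print("ptr",p,tc(p))
# fin & bar in top: dark pixels
P=pts(c); print(tc(np.array([0.5598,.1103])))
for C,pp in((s,None),):
    for u,v in(((285+235/13-.5),(195+300/13-.5)),((285+270/13-.5),195+345/13-.5)):
        for z in(.046,.036): print(z,tc(ray(C,u,v,z)))
E
```

```text
mark 245.2394366197183 158.4788732394366 [0.68292956 0.02958603 0.045     ] [122.1 -30.4]
mark 302.9025974025974 219.37012987012986 [0.68228208 0.03450141 0.04      ] [121.6 -25.5]
ptr [0.67494125 0.11358711 0.041     ] [117.3  53.8]
ptr [0.66231726 0.11289411 0.041     ] [104.7  53.6]
ptr [0.67246605 0.11461769 0.041     ] [114.9  54.9]
[ 2.1 55. ]
0.046 [120.9 -26.4]
0.036 [112.1 -15.6]
0.046 [136.1 -33.2]
0.036 [127.5 -22.4]
```

The mirror sits flat in the gold tray, glass up, about 1 mm off centre. The pointer is near case y = +54 and the mark near -30, so the travel is about 84 mm. Moving over the handle with the fingers open.

send_rows --fingers '[1,1,1,1,1,1,1]' --dp '[[25,25,0],[50,50,0],[78,78,0],[98,98,0],[106,106,0],[106,106,0],[106,106,0]]' --turn '[[0,0,0],[0,0,0],[0,0,0],[0,0,0],[0,0,0],[0,0,0],[0,0,0]]'

```text
time_s: 8.85
position: [0.5644, 0.1025, 0.1505]
tcp_rot: [[0.002, -0.043, 0.999], [0.0, 0.999, 0.043], [-1.0, 0.0, 0.002]]
force: [-0.7, 0.0, 0.5]
opening: 1.001
```

send_rows --fingers '[1,1,1,1,1,1]' --dp '[[0,0,-20],[0,0,-40],[0,0,-55],[0,0,-60],[0,0,-60],[0,0,-60]]' --turn '[[0,0,0],[0,0,0],[0,0,0],[0,0,0],[0,0,0],[0,0,0]]'

```text
time_s: 9.35
position: [0.564, 0.1016, 0.0907]
tcp_rot: [[0.001, -0.042, 0.999], [0.0, 0.999, 0.042], [-1.0, 0.0, 0.001]]
force: [-0.9, -0.5, -0.4]
opening: 0.999
```

```bash
python3 - <<'E'
from h import *
s=bot.read_state();print(s["position"],s["tcp_rot"],s["force"])
c=cap("scene"); cv2.imwrite("pics/s5.png",cv2.resize(c["img"][140:240,220:345],None,fx=6,fy=6,interpolation=cv2.INTER_CUBIC))
E
```

```text
[0.56404098 0.10161768 0.09073765] [[ 1.48501217e-03 -4.21918933e-02  9.99108422e-01]
 [ 2.26737288e-04  9.99109512e-01  4.21916024e-02]
 [-9.99998872e-01  1.63880091e-04  1.49325626e-03]] [-0.85806921 -0.53818189 -0.42673893]
```

View pics/s5.png

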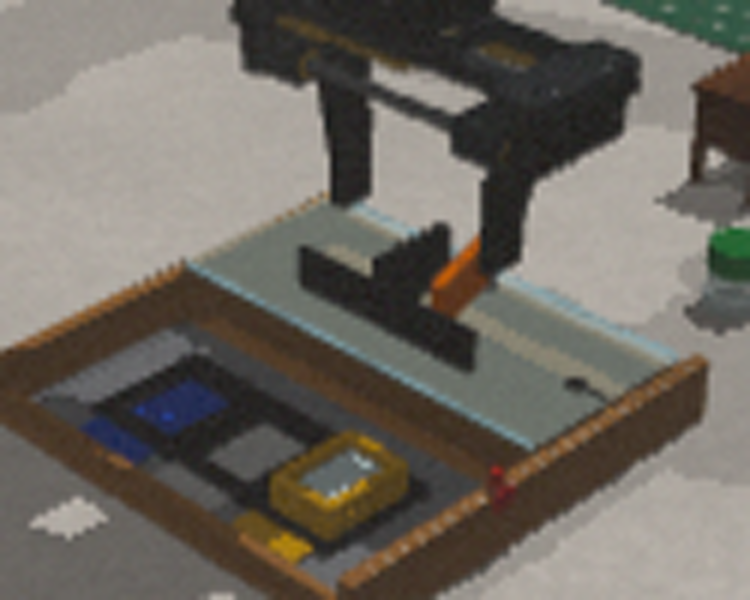

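send_rows --fingers '[1,1,1,1,1,1]' --dp '[[-4,0,-15],[-4,0,-30],[-4,0,-40],[-4,0,-43],[-4,0,-43],[-4,0,-43]]' --turn '[[0,0,0],[0,0,0],[0,0,0],[0,0,0],[0,0,0],[0,0,0]]'

```text
time_s: 9.9
position: [0.5612, 0.1018, 0.0488]
tcp_rot: [[0.004, -0.042, 0.999], [0.0, 0.999, 0.042], [-1.0, 0.0, 0.004]]
force: [0.1, -0.7, -0.1]
opening: 1.002
```

```bash
python3 - <<'E'
from h import *
s=bot.read_state();print(s["position"],s["tcp_rot"][:,2],s["force"])
c=cap("scene"); cv2.imwrite("pics/s6.png",cv2.resize(c["img"][140:240,220:345],None,fx=6,fy=6,interpolation=cv2.INTER_CUBIC))
c=cap("top"); cv2.imwrite("pics/t6.png",cv2.resize(c["img"][145:250,185:295],None,fx=5.7,fy=5.7,interpolation=cv2.INTER_CUBIC))
E
```

```text
[0.56121721 0.10180027 0.04878751] [0.99909433 0.0423582  0.00403688] [ 0.13566116 -0.72171321 -0.07511441]
```

View pics/s6.png

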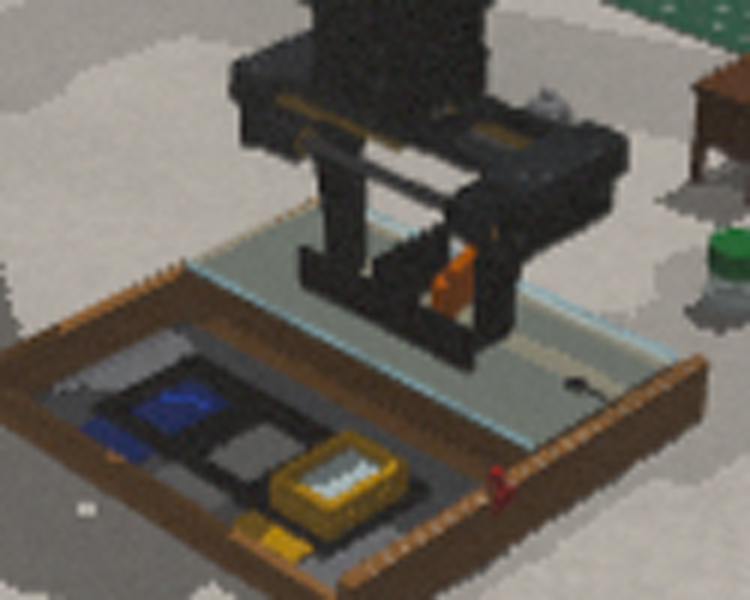

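View pics/t6.png

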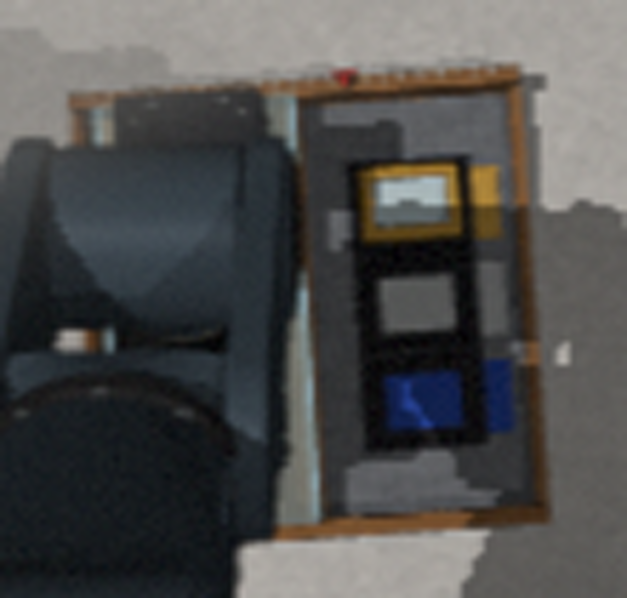

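send_rows --fingers '[1,1,1,1,1,1,1,1,1,1]' --dp '[[0,-4,-2],[0,-9,-2],[0,-16,-2],[0,-26,-2],[0,-38,-2],[1,-50,-2],[1,-62,-2],[1,-70,-2],[1,-75,-2],[1,-75,-2]]' --turn '[[0,0,0],[0,0,0],[0,0,0],[0,0,0],[0,0,0],[0,0,0],[0,0,0],[0,0,0],[0,0,0],[0,0,0]]'

```text
time_s: 10.83
position: [0.5623, 0.0252, 0.0469]
tcp_rot: [[0.004, -0.041, 0.999], [-0.0, 0.999, 0.041], [-1.0, -0.0, 0.004]]
force: [1.2, 1.3, -1.4]
opening: 0.999
```

```bash
python3 - <<'E'
from h import *
import pickle
s=bot.read_state();print(s["position"],s["tcp_rot"][:,2],s["force"])
c=cap("scene"); pickle.dump(c,open("scene7.pkl","wb")); cv2.imwrite("pics/s7.png",cv2.resize(c["img"][150:250,210:345],None,fx=5.9,fy=5.9,interpolation=cv2.INTER_CUBIC))
cv2.imwrite("pics/s7m.png",cv2.resize(c["img"][195:235,285:345],None,fx=13,fy=13,interpolation=cv2.INTER_NEAREST))
c=cap("top"); pickle.dump(c,open("top7.pkl","wb")); cv2.imwrite("pics/t7.png",cv2.resize(c["img"][145:195,225:280],None,fx=14,fy=12,interpolation=cv2.INTER_NEAREST))
E
```

```text
[0.56228043 0.02519948 0.04694906] [0.99915626 0.04085677 0.00418122] [ 1.20446417  1.30382474 -1.35733892]
```

View pics/s7.png

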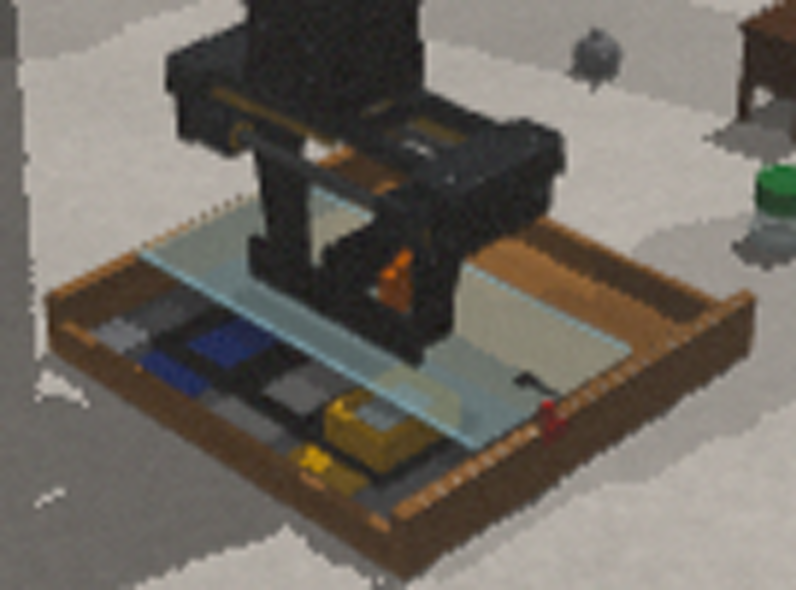

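View pics/s7m.png

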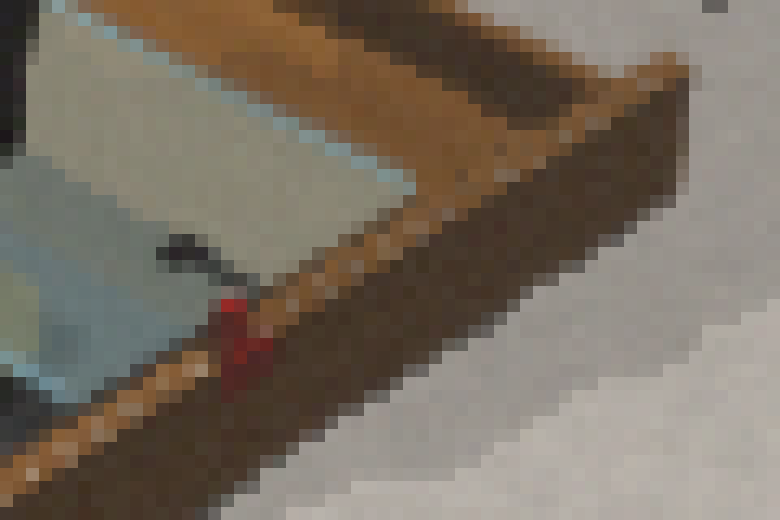

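View pics/t7.png

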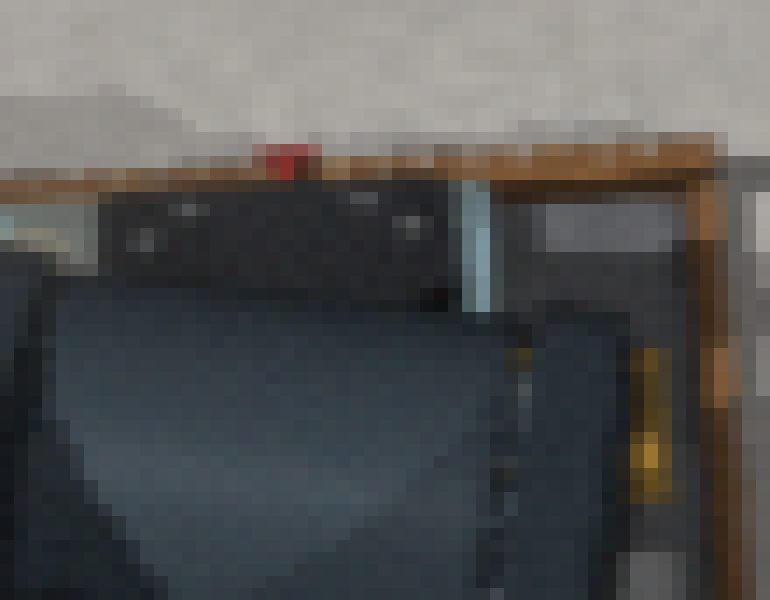

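```bash
cat > ov.py <<'E'
from h import *
import pickle,sys
yaw=np.radians(2.3); o=np.array([.5598,.0553]); R=np.array([[np.cos(yaw),-np.sin(yaw)],[np.sin(yaw),np.cos(yaw)]])
tc=lambda p:((np.asarray(p)[...,:2]-o)@R*1000).round(1)
def W(p):
    p=np.asarray(p,float)/1000; return np.concatenate([p[...,:2]@R.T+o,p[...,2:]],-1)
def overlay(c,box,f,segs,out):
    x0,y0,x1,y1=box; im=cv2.resize(c["img"][y0:y1,x0:x1],None,fx=f,fy=f,interpolation=cv2.INTER_NEAREST)
    for col,pl in segs:
        u,v=proj(c,W(pl)); q=np.stack([(u-x0+.5)*f,(v-y0+.5)*f],-1).round().astype(np.int32); cv2.polylines(im,[q],False,col,1)
    cv2.imwrite(out,im)
def box(xa,xb,ya,yb,za,zb): 
    a=[[xa,ya,za],[xb,ya,za],[xb,yb,za],[xa,yb,za],[xa,ya,za]]; b=[[p[0],p[1],zb] for p in a]
    return [a,b]+[[a[i],b[i]] for i in range(4)]
E
python3 - <<'E'
from ov import *
s=pickle.load(open("scene7.pkl","rb")); t=pickle.load(open("top7.pkl","rb"))
rail=[((0,255,0),p) for p in box(116,126,-125,125,36,36)]
for y in(-26,-30):
    overlay(s,(290,200,330,230),20,rail+[((255,255,0),p) for p in box(116,126,y-2,y+2,36,46)],f"pics/mk{-y}.png")
for nm,(u,v) in dict(tip=(304.5,216.8),cm=(285+75/13-.5,195+398/13-.5),cp=(285+414/13-.5,195+188/13-.5)).items(): print(nm,tc(ray(s,u,v,.041)))
for u,v in((225+490/14-.5,145+185/12-.5),): print("t",tc(ray(t,u,v,.041)))
E
```

```text
tip [117.7 -14.8]
cm [116.  -69.5]
cp [116.4  36.8]
t [115.2 -74.6]
```

View pics/mk30.png

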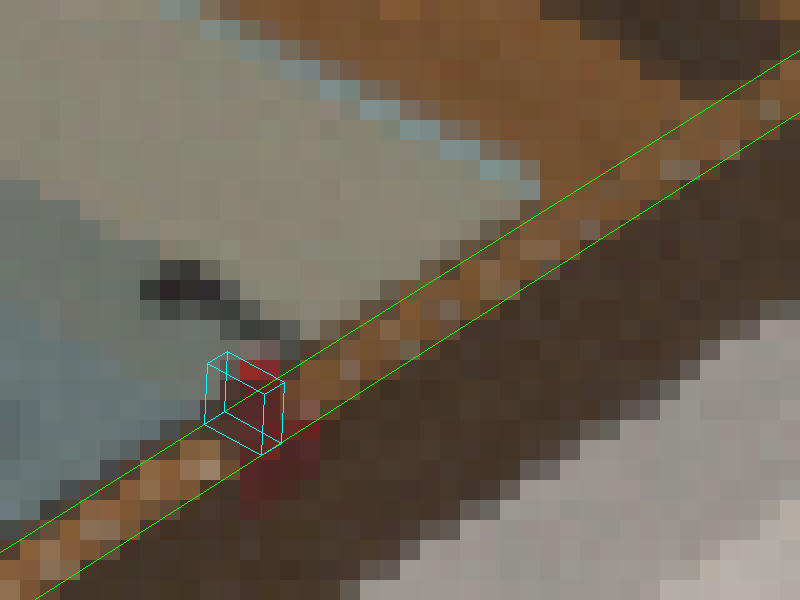

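View pics/mk26.png

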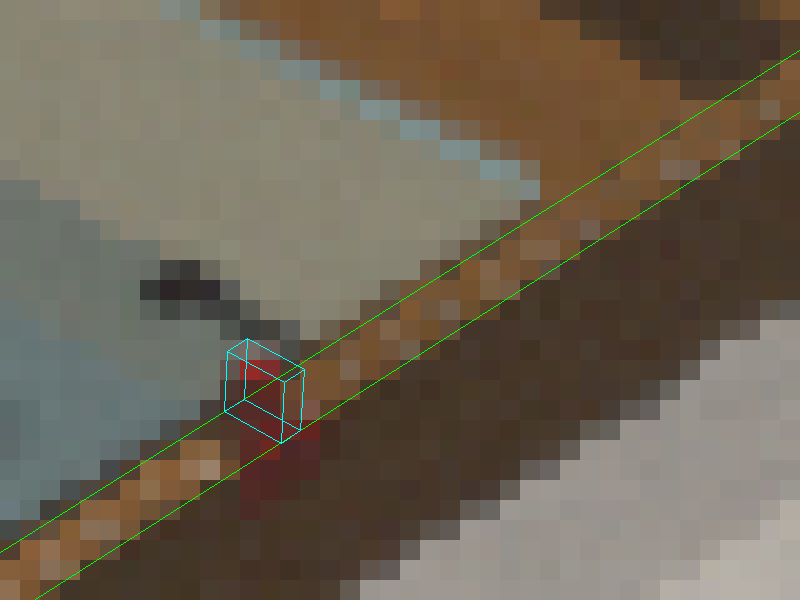

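```bash
python3 - <<'E'
from ov import *
t0=pickle.load(open("top2.pkl","rb")); t=pickle.load(open("top7.pkl","rb")); s=pickle.load(open("scene7.pkl","rb"))
print("pre rows, cols 228-242"); print(t0["img"][164:167,228:243].astype(int).tolist())
print("post cols 252-266"); print(t["img"][161:166,255:266].astype(int).tolist())
print("mark"); print(t["img"][156:160,241:250].astype(int).tolist())
print("ptr pre");print(t0["img"][161:166,214:224,1].astype(int).tolist())
print("scene mark BGR rows216-228 cols300-308")
for v in range(216,228): print(v,s["img"][v,299:309].tolist())
E
```

```text
pre rows, cols 228-242
[[[99, 103, 101], [98, 103, 100], [97, 102, 99], [95, 100, 97], [97, 102, 97], [98, 104, 101], [99, 106, 105], [122, 124, 113], [139, 134, 115], [57, 61, 68], [51, 51, 54], [55, 53, 52], [57, 54, 54], [68, 66, 65], [88, 86, 86]], [[99, 103, 102], [98, 104, 101], [98, 105, 101], [96, 102, 98], [98, 103, 99], [97, 102, 100], [101, 109, 106], [122, 123, 113], [142, 136, 116], [60, 64, 70], [51, 51, 53], [52, 51, 50], [55, 53, 53], [69, 67, 65], [90, 88, 86]], [[99, 105, 102], [95, 102, 97], [98, 103, 100], [98, 103, 99], [95, 100, 96], [96, 102, 99], [99, 106, 104], [122, 123, 111], [142, 136, 116], [53, 58, 65], [45, 48, 52], [55, 53, 53], [54, 53, 53], [66, 64, 63], [88, 85, 84]]]
post cols 252-266
[[[39, 37, 34], [43, 40, 39], [70, 67, 59], [114, 112, 96], [118, 114, 98], [42, 47, 52], [24, 34, 47], [27, 35, 48], [29, 38, 51], [39, 46, 58], [41, 48, 60]], [[36, 33, 33], [42, 40, 38], [70, 69, 60], [119, 115, 98], [127, 120, 102], [61, 60, 60], [51, 53, 55], [61, 60, 58], [77, 75, 73], [101, 97, 94], [100, 95, 94]], [[53, 50, 51], [38, 36, 33], [72, 72, 63], [12
[... 2415 characters left out ...]
 152], [47, 75, 106], [38, 39, 82], [37, 39, 76], [35, 41, 75], [38, 42, 75], [42, 54, 71], [44, 56, 71], [42, 55, 70]]
224 [[53, 85, 119], [38, 54, 71], [40, 51, 64], [37, 41, 81], [34, 40, 77], [35, 45, 70], [38, 52, 66], [41, 57, 73], [38, 54, 70], [41, 55, 68]]
225 [[36, 52, 67], [44, 56, 70], [41, 51, 67], [37, 43, 74], [40, 50, 75], [42, 55, 70], [42, 56, 71], [40, 54, 69], [40, 53, 72], [39, 54, 69]]
226 [[40, 50, 67], [41, 51, 68], [35, 52, 66], [44, 55, 69], [38, 52, 68], [37, 54, 69], [38, 55, 68], [43, 57, 70], [47, 57, 71], [40, 53, 69]]
227 [[38, 54, 66], [43, 54, 67], [39, 53, 68], [46, 58, 72], [37, 52, 68], [44, 53, 72], [43, 56, 69], [45, 59, 72], [43, 56, 70], [42, 58, 75]]
```

send_rows --fingers '[1,1,1,1,1,1,1]' --dp '[[0,-3,0],[0,-6,0],[-0.8,-9,0],[-0.8,-11.3,0],[-0.8,-11.3,0],[-0.8,-11.3,0],[-0.8,-11.3,0]]' --turn '[[0,0,0],[0,0,0],[0,0,0],[0,0,0],[0,0,0],[0,0,0],[0,0,0]]'

```text
time_s: 11.52
position: [0.5609, 0.0151, 0.0468]
tcp_rot: [[0.003, -0.042, 0.999], [0.0, 0.999, 0.042], [-1.0, 0.0, 0.003]]
force: [1.9, 0.6, 1.0]
opening: 0.994
```

```bash
python3 - <<'E'
from ov import *
s=bot.read_state();print(s["position"],s["force"],s["time_s"])
c=cap("scene"); pickle.dump(c,open("scene8.pkl","wb")); t=cap("top"); pickle.dump(t,open("top8.pkl","wb"))
print(t["img"][162:166,258:270,0].tolist())
cv2.imwrite("pics/s8m.png",cv2.resize(c["img"][195:235,285:345],None,fx=13,fy=13,interpolation=cv2.INTER_NEAREST))
cv2.imwrite("pics/s8h.png",cv2.resize(c["img"][170:230,240:300],None,fx=10,fy=10,interpolation=cv2.INTER_CUBIC))
E
```

```text
[0.56086398 0.01514471 0.04682007] [1.85533902 0.58389358 1.02289668] 11.5167
[[37, 37, 46, 102, 145, 78, 56, 56, 72, 95, 94, 95], [53, 38, 43, 99, 144, 81, 57, 57, 68, 93, 96, 96], [85, 44, 39, 80, 115, 79, 54, 53, 70, 94, 97, 98], [47, 43, 44, 79, 117, 89, 54, 53, 54, 73, 95, 101]]
```

View pics/s8m.png

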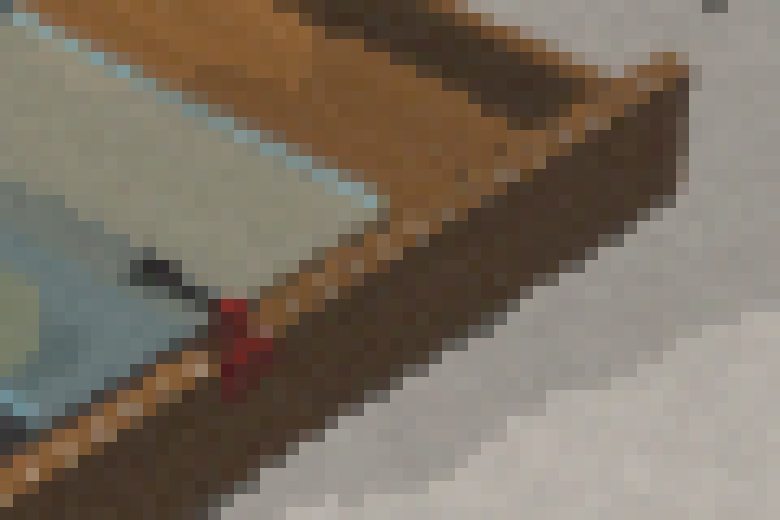

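View pics/s8h.png

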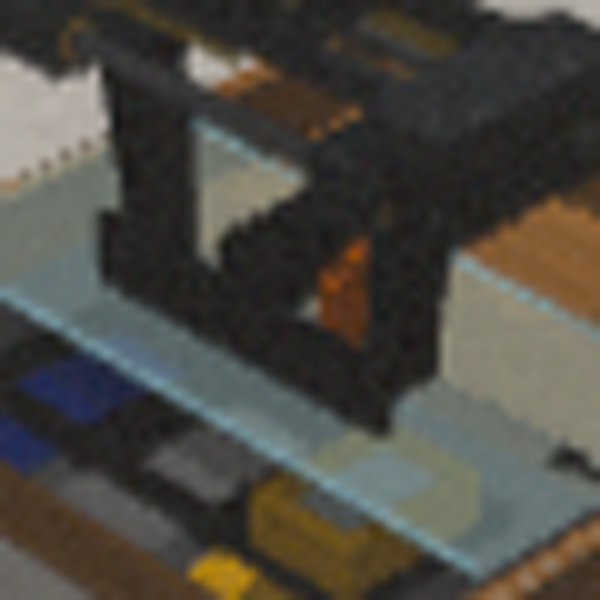

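send_rows --fingers '[1,1,1,1]' --dp '[[0,-1,0],[0,-2,0],[0,-2,0],[0,-2,0]]' --turn '[[0,0,0],[0,0,0],[0,0,0],[0,0,0]]'

```text
time_s: 11.95
position: [0.5609, 0.0132, 0.0469]
tcp_rot: [[0.003, -0.042, 0.999], [0.0, 0.999, 0.042], [-1.0, 0.0, 0.003]]
force: [1.8, 2.0, 0.4]
opening: 1.003
```

```bash
python3 - <<'E'
from ov import *
for i in range(2):
    c=cap("scene"); t=cap("top"); s=bot.read_state();print(s["position"],s["force"],s["time_s"])
pickle.dump(c,open("scene9.pkl","wb"))
print(t["img"][162:166,258:270,0].tolist())
cv2.imwrite("pics/s9m.png",cv2.resize(c["img"][205:230,290:320],None,fx=24,fy=24,interpolation=cv2.INTER_NEAREST))
E
```

```text
[0.56091053 0.0132014  0.04681932] [ 2.93997236  1.46716503 -0.63022111] 12.05
[0.56089826 0.01322886 0.04679196] [ 1.40299811  2.39124949 -0.23769995] 12.15
[[46, 43, 37, 50, 98, 131, 68, 54, 56, 69, 94, 96], [73, 86, 41, 48, 112, 153, 73, 56, 54, 67, 94, 95], [51, 66, 39, 48, 112, 156, 70, 51, 55, 71, 96, 98], [40, 45, 38, 46, 107, 155, 70, 52, 55, 68, 96, 100]]
```

View pics/s9m.png

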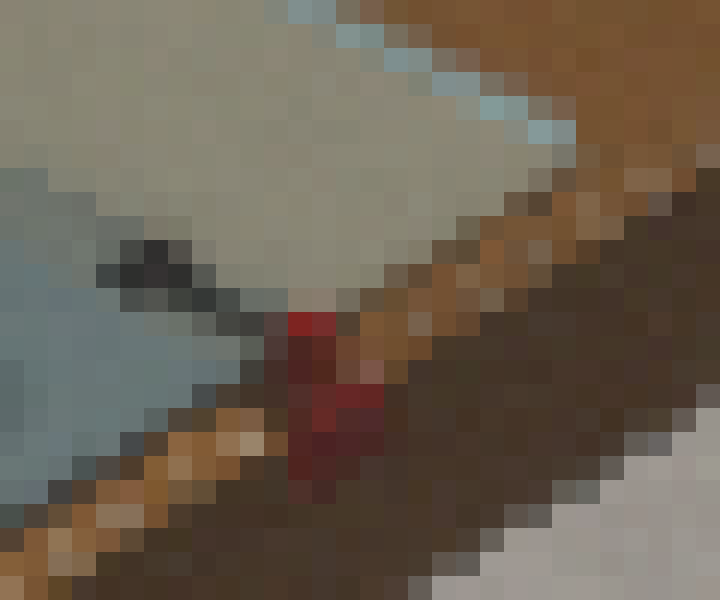

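The pointer line now runs into the red clip at its own height. Top-view travel is about 83 mm, so the remaining error is about 1 mm or less. Closing the lever.

send_rows --fingers '[0.6,0.5,0.4,0.35,0.3,0.25,0.2,0.2,0.2,0.2]' --dp '[[0,0,0],[0,0,0],[0,0,0],[0,0,0],[0,0,0],[0,0,0],[0,0,0],[0,0,0],[0,0,0],[0,0,0]]' --turn '[[0,0,0],[0,0,0],[0,0,0],[0,0,0],[0,0,0],[0,0,0],[0,0,0],[0,0,0],[0,0,0],[0,0,0]]'

```text
time_s: 12.98
position: [0.5612, 0.0131, 0.047]
tcp_rot: [[0.004, -0.042, 0.999], [-0.0, 0.999, 0.042], [-1.0, -0.0, 0.004]]
force: [0.2, 0.9, 1.1]
opening: 0.327
```

```bash
python3 - <<'E'
from ov import *
for i in range(2):
    c=cap("scene"); t=cap("top"); s=bot.read_state();print(s["position"],s["force"],s["moment"],s["time_s"],s["opening"]*87)
pickle.dump(c,open("scene10.pkl","wb"))
print(t["img"][162:166,258:270,0].tolist())
cv2.imwrite("pics/s10m.png",cv2.resize(c["img"][205:230,290:320],None,fx=24,fy=24,interpolation=cv2.INTER_NEAREST))
cv2.imwrite("pics/s10h.png",cv2.resize(c["img"][160:235,235:310],None,fx=8,fy=8,interpolation=cv2.INTER_CUBIC))
E
```

```text
[0.55941698 0.01335897 0.04692894] [-2.06772873  0.652601    2.95851174] [ 0.16023568  0.4644876  -0.38458108] 13.0833 24.48795317472075
[0.55947578 0.01336535 0.04694327] [-3.04606788  2.09693012  3.79325501] [ 0.1425778   0.59769341 -0.37238103] 13.1833 24.376145164711673
[[41, 41, 38, 56, 101, 131, 69, 53, 58, 69, 95, 96], [45, 48, 39, 51, 101, 128, 68, 53, 54, 68, 93, 95], [68, 84, 44, 48, 98, 133, 67, 54, 54, 70, 96, 98], [43, 46, 39, 46, 109, 154, 71, 52, 52, 70, 98, 101]]
```

View pics/s10m.png

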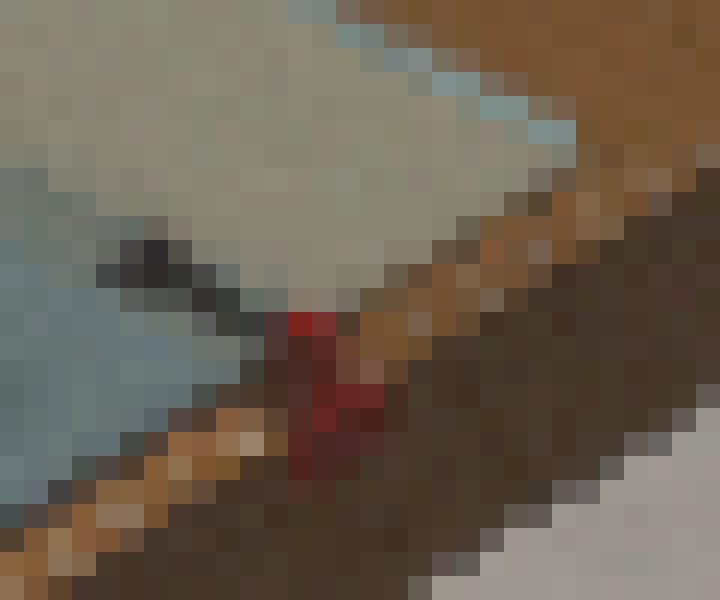

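View pics/s10h.png

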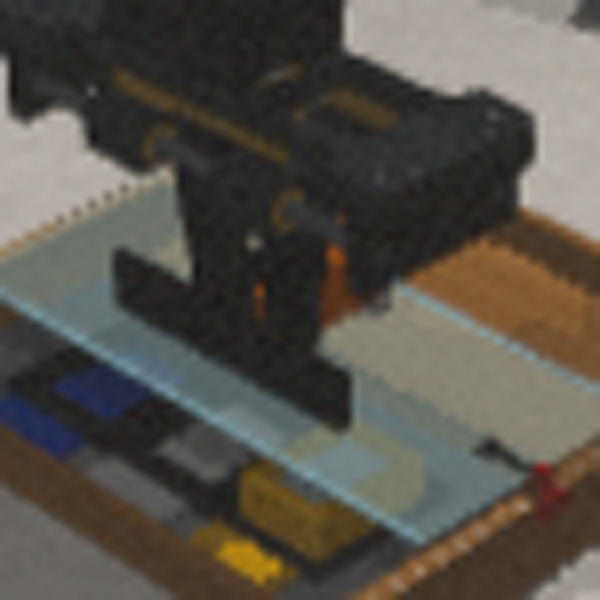

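send_rows --fingers '[0,0,0,0,0]' --dp '[[0,-0.2,0],[0,-0.2,0],[0,-0.2,0],[0,-0.2,0],[0,-0.2,0]]' --turn '[[0,0,0],[0,0,0],[0,0,0],[0,0,0],[0,0,0]]'

```text
time_s: 13.6
position: [0.5595, 0.0132, 0.047]
tcp_rot: [[0.0, -0.042, 0.999], [0.001, 0.999, 0.042], [-1.0, 0.001, 0.0]]
force: [-1.0, 2.9, 2.3]
opening: 0.285
```

```bash
python3 - <<'E'
from ov import *
for i in range(2):
    c=cap("scene"); t=cap("top"); s=bot.read_state();print(s["position"],s["force"],s["time_s"],s["opening"]*87)
print(t["img"][162:166,258:270,0].tolist())
hy=-28.5
a=np.array
def blade(th):
    P=a([9.,hy+38]); out=[]
    Rt=a([[np.cos(th),-np.sin(th)],[np.sin(th),np.cos(th)]])
    q=[P+Rt@a(p) for p in((-4,0),(4,0),(4,-58),(-4,-58),(-4,0))]
    return [[[*p,z] for p in q] for z in(45,73)]
for th,n in((0,"c"),(0.15,"o")):
    overlay(c,(245,170,295,225),12,[((0,255,255),p) for p in blade(th)]+[((0,0,255),p) for p in box(-58,58,hy-30,hy-24,41,65)]+[((255,0,255),p) for p in box(-13,-5,hy-24,hy+28,41,75)],f"pics/b_{n}.png")
m=c["img"]; cv2.imwrite("pics/full.png",cv2.resize(m,(800,600)))
E
```

```text
[0.55943838 0.01321907 0.04693952] [-1.50702501  2.50020307  1.46733219] 13.7 24.51189186773746
[0.55945336 0.01317819 0.04694672] [-1.68179333  2.18393243  3.41024015] 13.8 24.8805177943456
[[43, 38, 42, 54, 103, 130, 67, 54, 58, 69, 93, 97], [40, 41, 35, 49, 99, 130, 68, 52, 53, 65, 93, 96], [65, 79, 41, 46, 107, 153, 72, 53, 55, 68, 96, 99], [41, 47, 37, 45, 109, 157, 70, 52, 54, 70, 98, 101]]
```

View pics/b_c.png

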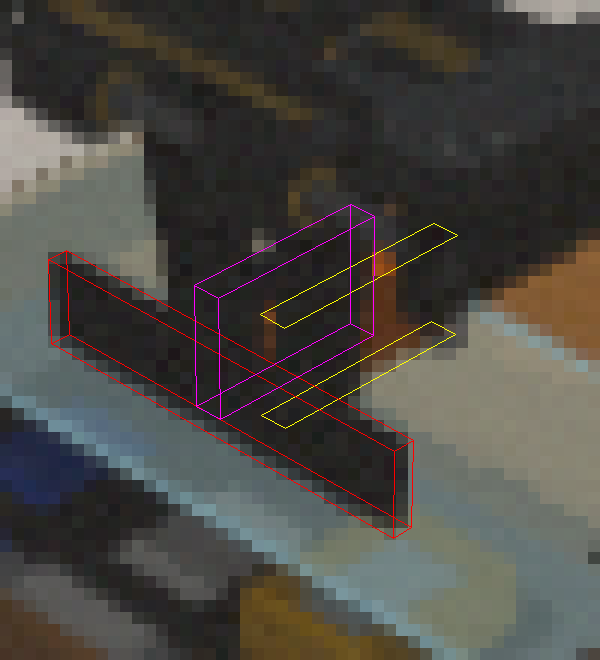

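View pics/b_o.png

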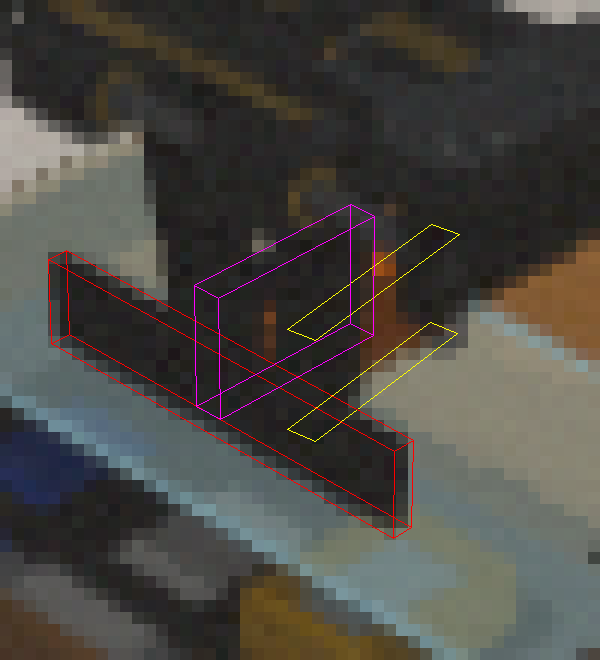

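View pics/full.png

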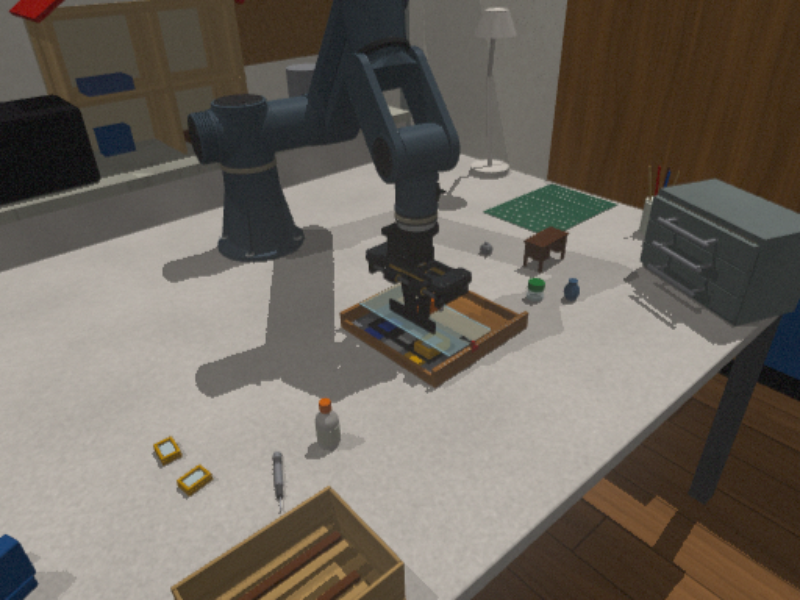

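```bash
python3 -c "
from rig import bot
print(bot.hand_in()); s=bot.read_state(); print(s['position'],s['force'],s['opening'],s['time_s'])"
```

```text
the job is handed in; nothing more can be done
None
the job is handed in; nothing more can be done
```

I put the largest gilded mirror face up in the gold-labelled tray and let go. Then I pushed the cover to the red mark with the lever open and squeezed the lever shut. I handed the job in at about 13.8 s, still holding; no verdict was reported.

**Last checks:**
- **Pointer:** its line runs into the red clip at the right height. The cover had travelled about 83 mm; my estimates of the mark ranged from 81 to 84 mm.
- **Lever:** the finger opening read 24.4–24.9 mm, where 26 mm was expected. The visible blade tip matches the closed position, so I read it as closed. I could not measure the contact force on the handle and blade separately.
- **Mirror:** it was about 1 mm off the tray centre after release, and still in place seen through the cover.
- **Other things on the desk:** they look unmoved in the last scene picture.

The two cameras disagreed by 1–2 mm on most points, and by about 5 mm on the cover's front edge. I therefore set the pointer against the mark by comparing them within the same image.

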